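Set the battery tester's selector and press test

ROBOT

A 6-joint arm with a two-finger parallel gripper is mounted at the origin on the work surface. World frame = base frame: x ahead of the robot, y to its left, z up, the work surface at z = 0. Lengths are in m, angles in rad, forces in N, time in s.
With the tool pointing down it reaches from about 0.3 to 0.875 m from the base axis. Payload 6.4 kg.
Tool frame: the origin (TCP) lies midway between the tips of the shut fingers; the grasp point (between the pads) lies 19 mm behind it; z points along the fingers, y is the line along which they close (so a half turn about z gives the same grasp; the last joint's range is limited). The gripper opens to 85 mm and grips with 20 to 120 N. Pads are 22 mm wide; open, the fingers measure 114 mm over their backs; the gripper's body (76 mm by 85 mm) begins 54 mm behind the grasp point. The pads swing forward as they close: fully open they stand 13 mm farther back than shut.
Start: joints at [0.931, 0.181, 1.607, -0, 1.354, -0.206], TCP at [0.242, 0.522, 0.231] pointing down, gripper open.
Joint ranges: [-2.99, 2.99], [-0.89, 2.07], [0.3, 2.58], [-1.14, 4.28], [0, 2.63], [-3.12, 3.12]. Speed limits (rad/s): [2.57, 2.57, 3.01, 3.14, 3.14, 3.14].

INTERFACE

Orientations are given as a unit quaternion [w, x, y, z].
In Python, from bench import status, camera, ctrl gives the robot as it stands. The module is installed in compiled form; this text tells all that it offers.
- The arm moves only by the shell command python3 -m handwheel 'ROWS'. ROWS is JSON, a list that holds one entry, the list of rows, each a list of 7 numbers: the opening, from -1 (shut) to 1 (fully open), then the shift along the tool's x, y, z in cm, then the turn, a rotation vector about the tool's x, y, z in degrees. A call has 1 to 10 rows; each row is the pose to reach, as a shift and turn from the pose commanded when the call began, along the tool's axes at that moment; what a row does not reach only later rows make up. A row lasts 1/8 s, in which the tool goes at most 62.5 mm and 10.7 degrees, less where a joint would pass 70% of its speed; a pose out of reach is approached as far as the arm can. A call with a gripper value outside its range is refused whole. The fingers move at their own pace and stop on an object; the grip force is fixed at half the most. Time passes only in rows, so rows that repeat a pose let the fingers close. It gives the time, the measured TCP pose, the force, the opening and the grip force at its end, in the units of the state.
- status.get_obs(): the state, without advancing time (a new reading comes with each control period).
- camera(name): name is "scene" or "top" or "wrist"; returns a dict with "frame" (420x560x3 uint8, blue, green, red), "depth" (420x560 float32, m along the optical axis (not along the pixel's ray), 0 where there is no reading), "fx", "fy", "cx", "cy" (pixels), "extrinsics" (4x4, takes a point from camera to world coordinates); the wrist camera has in their place "hand_eye" (4x4, takes a point from camera to tool coordinates, whose origin is the TCP and whose axes are the flange's). Camera axes: x right, y down, z forward; pixel columns grow to the right and rows downward; lengths in m; the calibration is good to about 2 mm. A picture is of the moment at which its call begins: read the wrist's pose just before it.
- ctrl.hand_in(): hands the job in; it is judged then, once.
The state is a dict: "time_s": time; "q": joint angles; "dq": joint speeds; "joint_efforts": joint torques, N m; "eef_pos": TCP position; "eef_rot": TCP orientation; "wrist_force": force on the tool from outside, world axes, zero at the start; "torque": the same for the moment, N m; "opening": opening from 0.0 (shut) to 1.0 (fully open); "grasp_force": force on a finger pad.
Only numpy, scipy, OpenCV 4.12 (cv2) and the standard library are available. Lean on these libraries where they do the work, as an engineer would, in place of code of your own. Each camera call takes 0.05 s, during which the arm holds its last target. There are 200 camera calls.

TASK

The two-cell battery pack in the tester's cradle is to be tested. With the fingertips, push the selector's upright tab round until it points squarely at the plaque that shows two bars side by side, and only then press the test button fully down and let it come up again. Only push: do not pinch the tab, and leave the pack and everything lying about where they are.

Things in the scene. Friction and masses are not known exactly. Their poses are not given: they have to be found in the camera images.
- dial_axis (a point): a point on the selector's upright turning axis, at the top face of the round black selector disc (112 mm across; its top face is 62 mm above the table). The axes of this point are the tester's: x to the side where the plaques are, z up
- tester: the fixed grey tester box, 290 (x) x 260 (y) mm, flat deck 50 mm above the table; origin under its middle, x axis towards the plaques' side. On the deck only the tab (top 96 mm above the table), the button's housing, the pack (near side, top 69 mm above the table) and a steel dish (far right corner, top 66 mm) stand higher than the selector disc; the rest of the disc is clear and flat
- selector (a joint): turn of the selector in rad, positive anticlockwise seen from above; at 0 the tab lies in the +x direction of dial_axis. It turns from -1.5 to 1.5 with stops at both ends, has no clicks and stays by friction where it is left; about 1 to 2 N at the tab turns it. It starts between the two middle plaques, pointing at neither
- tab (a point): middle of the selector's tab: a grey upright fin standing on the disc, 36 mm from the turning axis, running radially from 20 to 52 mm from the axis, 34 mm high (its top is 96 mm above the table), 14 mm thick across its two flat cheeks (selector_c2 on the anticlockwise side, selector_c3 on the other). This point is 17 mm above the disc. Its x axis points outwards along the radius, z up
- pointer (a point): where the selector points: a point 95 mm from the turning axis straight out beyond the tab, at the radius of the plaque centres; it turns with the selector. Nothing is there to touch
- plaque_two: the wanted plaque: flat white disc 50 mm across and 3 mm thick fixed on the deck, with two black raised bars (each 35 x 12 mm, 20 mm between their middle lines) side by side; origin at the centre of its underside, 95 mm from the turning axis. It takes any one of four places, at selector angles -1.2, -0.6, 0.6 and 1.2 rad
- plaque_one: another plaque of the same size, with one black bar (35 x 12 mm); not wanted
- plaque_coin: another plaque of the same size, with one black round disc (32 mm across); not wanted
- plaque_block: another plaque of the same size, with one black square (30 mm); not wanted
- test_button_top (a point): centre of the top of the round grey test button (30 mm across) in its black housing on the deck (top 72 mm above the table, 10 mm above the housing, when up; this point moves down with it); it is on the near side of the tester, opposite the plaques. It goes straight down 6 mm and springs back; fully down takes about 5 N
- test_button (a joint): travel of the test button in m: 0 is up, 0.006 is fully down
- pack: loose blue battery pack of two cylindrical cells lying side by side, 37 x 66 x 18 mm, in the shallow black cradle on the deck's near side; origin at the centre of its underside. Leave it alone
- screw_dish: small loose steel dish, 42 mm across, 16 mm high, on the deck's far right corner; origin at its underside. Leave it alone
- big_pack: loose blue six-cell pack standing on the table left of the tester, 56 x 37 x 68 mm; origin at its underside. Leave it alone
- tape_roll: loose yellow roll of tape lying on the table right of the tester, 90 mm across, 20 mm high; origin at its underside. Leave it alone
- remote: loose black remote control lying on the table left of the tester, 150 x 45 x 19 mm; origin at its underside. Leave it alone
- screwdriver: loose screwdriver lying on the table right of the tester; origin at its underside. Leave it alone
- wheel: loose black rubber wheel lying on the table at the left, 70 mm across, 32 mm high; origin at its underside. Leave it alone

How it is judged:
By the outcome, as a careful person would: the job done as asked, in the order asked, and still so for the second after the job is handed in, with the robot touching nothing.
It also fails if it takes over 48 s, if anything falls off the work surface, if the arm or the gripper's body presses on something with over 40 N, if the wrist force passes 120 N, or if a joint passes its speed limit or range.

## Working session

There is one attempt and no reset: what is moved stays moved. The work goes in short steps, Python scripts to look and compute and a shell command to move; the robot and the scene stay as the last step left them, time stands still between calls to the robot, and variables do not carry over. Pictures are saved under pics/ and viewed, at most 10 in all, crops included, and the job is handed in when it is done.

```bash
mkdir -p pics
python3 - <<'E'
from bench import status, camera
import cv2, numpy as np, pickle
o=status.get_obs(); print(o)
for n in("top","scene"):
    c=camera(n); pickle.dump(c,open(n+".pkl","wb")); cv2.imwrite(f"pics/{n}1.png",c["frame"]); print(n,c["fx"],c["cx"],c["cy"],c["extrinsics"])
E
```

```text
{'time_s': 0.0, 'q': array([ 9.30702826e-01,  1.81554054e-01,  1.60799700e+00,  1.29792197e-05,
        1.35380296e+00, -2.06283777e-01]), 'dq': array([ 0.00164875,  0.00088124,  0.00042651,  0.00111882,  0.00012291,
       -0.00083296]), 'joint_efforts': array([ 8.09188277e-04, -4.44870758e+01, -3.51350856e+01, -5.40872691e-05,
        8.84300389e-03,  1.28120251e-05]), 'eef_pos': array([0.24132752, 0.52130212, 0.23038216]), 'eef_rot': array([-3.67446803e-04,  2.15209332e-01,  9.76567544e-01, -8.00389738e-04]), 'wrist_force': array([0.68038943, 0.64399154, 0.50481502]), 'torque': array([-0.01181186,  0.0265869 ,  0.01515602]), 'grasp_force': 0.0, 'opening': 0.998139185645768}
top 483.55224662921427 281.14761719913804 209.33316972982607 [[ 0.02229068 -0.99159444  0.12745038  0.37284126]
 [-0.99963022 -0.02409203 -0.01260955  0.00641258]
 [ 0.0155741  -0.12712217 -0.99176479  1.24631964]
 [ 0.          0.          0.          1.        ]]
scene 426.43476687920963 279.0193649323918 210.42440975562582 [[-0.40427413  0.78233131 -0.47383558  0.99323422]
 [ 0.9145798   0.35160947 -0.1997863   0.19887622]
 [ 0.01030599 -0.51412888 -0.85765102  0.95104583]
 [ 0.          0.          0.          1.        ]]
```

View pics/top1.png

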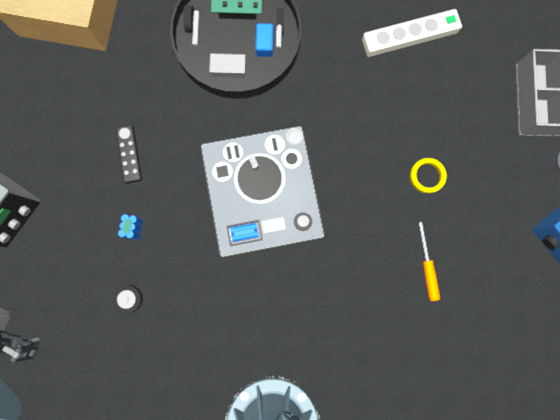

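View pics/scene1.png

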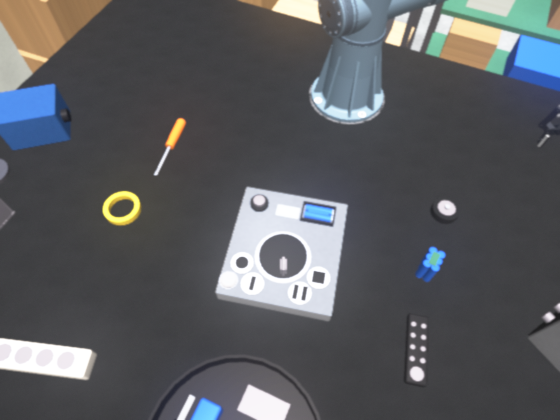

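The top view shows the two-bar plaque at (232,152), left of the tab at (254,163). The other plaques are one bar at (275,145), coin at (291,158) and block at (223,172). The button is at (303,221) and the disc centre at about (260,178). The scene view agrees: the tab has to turn anticlockwise.

```bash
cat > h.py <<'E'
import numpy as np, cv2
from bench import status, camera
from scipy.spatial.transform import Rotation as R
def T_tool(o):
    T=np.eye(4); q=o["eef_rot"]; T[:3,:3]=R.from_quat([q[1],q[2],q[3],q[0]]).as_matrix(); T[:3,3]=o["eef_pos"]; return T
def ray(c,T,uv,z):
    uv=np.atleast_2d(uv).astype(float)
    d=np.c_[(uv[:,0]-c["cx"])/c["fx"],(uv[:,1]-c["cy"])/c["fy"],np.ones(len(uv))]@T[:3,:3].T
    return T[:3,3]+d*((z-T[2,3])/d[:,2])[:,None]
def proj(c,T,P):
    p=(np.atleast_2d(P)-T[:3,3])@T[:3,:3]
    return np.c_[p[:,0]/p[:,2]*c["fx"]+c["cx"],p[:,1]/p[:,2]*c["fy"]+c["cy"]]
def rows(o,p):  # shift in cm in the tool axes to world p
    T=T_tool(o); return (T[:3,:3].T@(np.array(p)-T[:3,3]))*100
E
python3 - <<'E'
from h import *
import pickle
c=pickle.load(open("top.pkl","rb")); T=c["extrinsics"]
for n,uv,z in [("two",(232,152),.053),("one",(275,145),.053),("coin",(291,158),.053),("block",(223,172),.053),("dial",(260,178),.062),("tab",(254,162),.096),("button",(303,221),.072)]:
    print(n,ray(c,T,uv,z).round(4))
o=status.get_obs(); print(rows(o,[.39,.05,.36])); print(T_tool(o)[:3,:3].round(3))
w=camera("wrist"); print(w["hand_eye"].round(3),w["fx"])
E
```

```text
two [[0.669  0.1185 0.053 ]]
one [[0.6899 0.0105 0.053 ]]
coin [[ 0.6574 -0.0307  0.053 ]]
block [[0.617  0.1392 0.053 ]]
dial [[0.6023 0.0457 0.062 ]]
tab [[0.6349 0.0602 0.096 ]]
button [[ 0.4963 -0.0625  0.072 ]]
[-33.29415831 -36.54027525 -12.90666599]
[[-0.907  0.42  -0.001]
 [ 0.42   0.907 -0.001]
 [ 0.    -0.002 -1.   ]]
[[-0.    -0.966 -0.257  0.066]
 [ 1.    -0.     0.     0.001]
 [-0.    -0.257  0.966 -0.144]
 [ 0.     0.     0.     1.   ]] 320.68464740334144
```

```bash
python3 -c "
from h import *
print(rows(status.get_obs(),[.60,.04,.27]))"
```

```text
[-52.76998347 -28.61690676  -3.91651724]
```

```bash
python3 -m handwheel '[[[-1,-52.8,-28.6,-3.9,0,0,18],[-1,-52.8,-28.6,-3.9,0,0,18],[-1,-52.8,-28.6,-3.9,0,0,18],[-1,-52.8,-28.6,-3.9,0,0,18],[-1,-52.8,-28.6,-3.9,0,0,18],[-1,-52.8,-28.6,-3.9,0,0,18],[-1,-52.8,-28.6,-3.9,0,0,18],[-1,-52.8,-28.6,-3.9,0,0,18],[-1,-52.8,-28.6,-3.9,0,0,18],[-1,-52.8,-28.6,-3.9,0,0,18]]]'
python3 -m handwheel '[[[-1,0,0,0,0,0,0],[-1,0,0,0,0,0,0],[-1,0,0,0,0,0,0]]]'
python3 - <<'E'
from h import *
import pickle
o=status.get_obs(); w=camera("wrist"); w["T"]=T_tool(o)@w["hand_eye"]; pickle.dump((o,w),open("w1.pkl","wb")); cv2.imwrite("pics/w1.png",w["frame"])
print(o["eef_pos"],o["q"],o["time_s"],T_tool(o)[:3,:3].round(3))
E
```

```text
time_s: 1.4
eef_pos: [0.6017, 0.0375, 0.27]
eef_rot: [-0.0, 0.366, 0.93, -0.0]
wrist_force: [-0.0, 0.7, 0.1]
opening: -0.0
grasp_force: 0.0
time_s: 1.78
eef_pos: [0.5999, 0.0415, 0.2702]
eef_rot: [-0.0, 0.365, 0.931, 0.0]
wrist_force: [-0.7, 0.7, -0.3]
opening: 0.0
grasp_force: 0.0
[0.59988963 0.04151302 0.27019723] [-1.28194696e-01  2.09604792e-01  1.49407156e+00  2.04309694e-04
  1.43840034e+00 -9.52529495e-01] 1.775 [[-0.734  0.679 -0.   ]
 [ 0.679  0.734  0.   ]
 [ 0.001 -0.    -1.   ]]
```

View pics/w1.png

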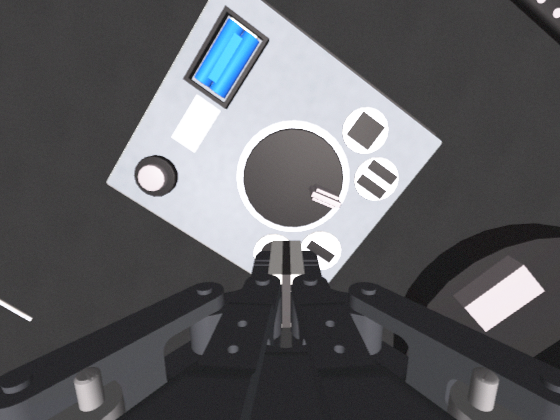

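The wrist view shows the disc at (293,177), the tab at (325,198), the two-bar plaque at (376,180) and the button at (152,177). The fingers are clear of all of them.

```bash
cat > m.py <<'E'
from h import *
import sys,pickle
def grab(f):
    o=status.get_obs(); w=camera("wrist"); w["T"]=T_tool(o)@w["hand_eye"]; pickle.dump((o,w),open(f+".pkl","wb")); cv2.imwrite(f"pics/{f}.png",w["frame"]); return o,w
def cloud(w):
    v,u=np.mgrid[:420,:560]; d=w["depth"]
    P=np.stack([(u-w["cx"])/w["fx"]*d,(v-w["cy"])/w["fy"]*d,d],-1)@w["T"][:3,:3].T+w["T"][:3,3]
    P[d==0]=np.nan; return P
def blob(mask,seed):  # hull of the component nearest to seed
    n,l,s,c=cv2.connectedComponentsWithStats(mask.astype(np.uint8)); ok=[i for i in range(1,n) if s[i,4]>40]
    i=min(ok,key=lambda i:np.hypot(*(c[i]-seed))); k=cv2.findContours((l==i).astype(np.uint8),cv2.RETR_EXTERNAL,cv2.CHAIN_APPROX_NONE)[0][0]
    return cv2.convexHull(k)[:,0,:]
E
python3 - <<'E'
from m import *
o,w=pickle.load(open("w1.pkl","rb")); T=w["T"]; P=cloud(w); g=cv2.cvtColor(w["frame"],cv2.COLOR_BGR2GRAY)
white=g>225; 
fit={}
def rep(n,h,z):
    p=ray(w,T,h,z)[:,:2]; (c,r)=cv2.minEnclosingCircle(p.astype(np.float32)); e=cv2.fitEllipse((p*1000).astype(np.float32)); fit[n]=np.array(e[0])/1000; print(n,np.array(e[0]).round(1),np.array(e[1]).round(1),"encl",np.round(np.array(c)*1000,1),round(r*1000,1))
for n,s in [("block",(366,131)),("two",(376,180)),("one",(321,250))]: rep(n,blob(white,s),.053)
rep("ring",blob(white,(293,177)),.05)
disc=(g<110); h=blob(disc,(293,177)); rep("disc",h,.062)
rep("button",blob(white&(np.hypot(*(np.mgrid[:420,:560][::-1]-np.array([152,177])[:,None,None]))<22),(152,177)),.072)
for k in [(152,177),(293,150),(325,198),(376,180),(200,130)]: print(k,P[k[1],k[0]].round(4), g[k[1],k[0]])
m=(np.abs(P[...,2]-.096)<.004)&(np.hypot(P[...,0]-.6,P[...,1]-.045)<.06)
q=P[m][:,:2]; print("tab top n",len(q),q.mean(0)); r=cv2.minAreaRect((q*1000).astype(np.float32)); print(r)
for n in("disc","ring"):
  d=fit[n]; an=lambda p:np.arctan2(*(p-d)[::-1]); print(n,{k:(round(an(fit[k]),3),round(np.hypot(*(fit[k]-d)),4)) for k in fit if k not in("disc","ring")},"tab",an(q.mean(0)),np.hypot(*(q.mean(0)-d)))
E
```

```text
block [620.  142.7] [50.8 51.2] encl [619.9 142.8] 25.9
two [670.4 117.8] [51.  51.2] encl [670.3 117.4] 26.2
one [693.2  14.1] [48.9 51.8] encl [693.3  13.8] 26.1
ring [573.2  20.6] [184.6 214.1] encl [571.2  24.6] 107.6
disc [604.6  48.8] [109.5 109.9] encl [604.7  48.8] 55.2
button [498.1 -61.7] [26.4 27.2] encl [498.2 -61.8] 13.9
(152, 177) [ 0.4984 -0.0599  0.0725] 243
(293, 150) [0.5811 0.0707 0.0633] 107
(325, 198) [0.6361 0.0635 0.0974] 251
(376, 180) [0.671  0.1168 0.054 ] 255
(200, 130) [0.4966 0.0099 0.0529] 255
tab top n 342 [0.63700733 0.06308127]
((637.5366821289062, 62.75818634033203), (31.910228729248047, 13.99991226196289), 23.175642013549805)
disc {'block': (np.float64(1.409), np.float64(0.0952)), 'two': (np.float64(0.81), np.float64(0.0953)), 'one': (np.float64(-0.373), np.float64(0.0951)), 'button': (np.float64(-2.338), np.float64(0.1535))} tab 0.4165547335998444 0.035393173230204716
ring {'block': (np.float64(1.205), np.float64(0.1307)), 'two': (np.float64(0.785), np.float64(0.1374)), 'one': (np.float64(-0.054), np.float64(0.1202)), 'button': (np.float64(-2.31), np.float64(0.1114))} tab 0.5870470866373472 0.07665500320371325
```

Geometry agrees to the millimetre: the axis is at (0.6046, 0.0488), the tab at 0.41 rad and the target at 0.813 rad in the world frame. I'll go down behind the tab first.

```bash
python3 -m handwheel '[[[-1,-4.4,4.7,0,0,0,0.6],[-1,-4.4,4.7,5,0,0,0.6],[-1,-4.4,4.7,10,0,0,0.6],[-1,-4.4,4.7,14,0,0,0.6],[-1,-4.4,4.7,17,0,0,0.6],[-1,-4.4,4.7,19,0,0,0.6],[-1,-4.4,4.7,19.6,0,0,0.6],[-1,-4.4,4.7,19.6,0,0,0.6]]]'
python3 -c "
from m import *
o,w=grab('w2')
T=T_tool(o); D=np.array([.6046,.0488,.062]); print('D in tool cm',(T[:3,:3].T@(D-T[:3,3])*100).round(2), T[:3,:3].round(3))"
```

```text
time_s: 2.82
eef_pos: [0.6652, 0.0451, 0.075]
eef_rot: [0.0, 0.37, 0.929, 0.0]
wrist_force: [0.4, -0.5, 0.3]
opening: 0.004
grasp_force: 0.0
D in tool cm [ 4.66 -3.9   1.3 ] [[-0.726  0.688  0.001]
 [ 0.688  0.726 -0.   ]
 [-0.001  0.001 -1.   ]]
```

View pics/w2.png

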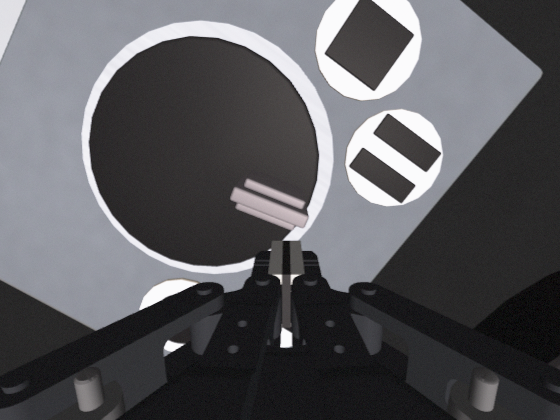

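The finger is down on the clockwise side of the tab, which is at (270,205), and clear of it. I'll push slowly, stopping a little short.

```bash
python3 -m handwheel '[[[-1,0.5,0,0,0,0,0],[-1,0.9,0,0,0,0,0],[-1,1.3,0,0,0,0,0],[-1,1.7,0,0,0,0,0],[-1,2.0,0,0,0,0,0],[-1,2.2,0,0,0,0,0],[-1,2.4,0,0,0,0,0],[-1,2.4,0,0,0,0,0],[-1,2.4,0,0,0,0,0]]]'
cat > tab.py <<'E'
from m import *
o,w=grab(sys.argv[1]); P=cloud(w); g=cv2.cvtColor(w["frame"],cv2.COLOR_BGR2GRAY); D=np.array([.6046,.0488])
m=(np.abs(P[...,2]-.097)<.004)&(np.hypot(P[...,0]-D[0],P[...,1]-D[1])<.06)
n,l,s,c=cv2.connectedComponentsWithStats(m.astype(np.uint8)); i=1+np.argmax(s[1:,4]); q=P[l==i][:,:2]
r=cv2.minAreaRect((q*1000).astype(np.float32)); print(len(q),"rect",r,"tab centre angle",np.arctan2(r[0][1]/1000-D[1],r[0][0]/1000-D[0]))
h=blob(g<110,c[i]) ; T=T_tool(o); print("D tool",(T[:3,:3].T@(np.r_[D,.062]-T[:3,3])*100).round(2), "tool x angle",np.arctan2(T[1,0],T[0,0])-np.pi/2)
E
python3 tab.py w3
```

```text
time_s: 4.0
eef_pos: [0.6468, 0.0614, 0.0739]
eef_rot: [-0.001, 0.37, 0.929, -0.0]
wrist_force: [-0.0, -0.8, -1.2]
opening: -0.001
grasp_force: 0.2
1348 rect ((631.9981689453125, 72.16107177734375), (31.908226013183594, 9.80937385559082), 44.046695709228516) tab centre angle 0.7060310020002074
D tool [ 2.2  -3.82  1.2 ] tool x angle 0.8124076303911538
```

View pics/w3.png

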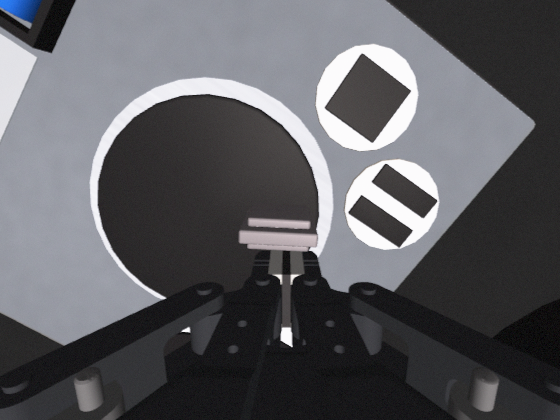

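The finger is in contact and the tab is almost along the finger face: top about 0.77 rad against 0.813. I'll push about 1.5 mm more, then back off and look.

```bash
python3 -m handwheel '[[[-1,0.08,0,0,0,0,0],[-1,0.15,0,0,0,0,0],[-1,0.15,0,0,0,0,0],[-1,0.15,0,0,0,0,0],[-1,-1.5,0,0,0,0,0],[-1,-3.0,0,0,0,0,0],[-1,-3.0,0,-4,0,0,0],[-1,-3.0,0,-9,0,0,0],[-1,-3.0,0,-9,0,0,0],[-1,-3.0,0,-9,0,0,0]]]'
python3 tab.py w4
python3 - <<'E'
from m import *
o,w=pickle.load(open("w4.pkl","rb")); T=w["T"]; g=cv2.cvtColor(w["frame"],cv2.COLOR_BGR2GRAY)
for n,P,z in (("two",(.6704,.1178,.053),.053),("block",(.620,.1427,.053),.053),("disc",(.6046,.0488,.062),.062)):
    s=proj(w,T,P)[0]; h=blob(g<110 if n=="disc" else g>225,s); e=cv2.fitEllipse((ray(w,T,h,z)[:,:2]*1000).astype(np.float32)); print(n,s.round(),np.round(e[0],1),np.round(e[1],1))
E
```

```text
time_s: 5.3
eef_pos: [0.6695, 0.0401, 0.1643]
eef_rot: [0.0, 0.37, 0.929, 0.0]
wrist_force: [-0.5, 0.0, -0.6]
opening: -0.001
grasp_force: 0.0
552 rect ((630.2980346679688, 73.85777282714844), (31.959566116333008, 12.617096900939941), 42.82235336303711) tab centre angle 0.7727842791015201
D tool [ 5.31 -3.84 10.23] tool x angle 0.8117681317893646
two [358. 136.] [670.  117.7] [49.  49.6]
block [339.  62.] [619.5 142.4] [49.2 49.6]
disc [234. 137.] [604.7  48.8] [110.2 110.5]
```

View pics/w4.png

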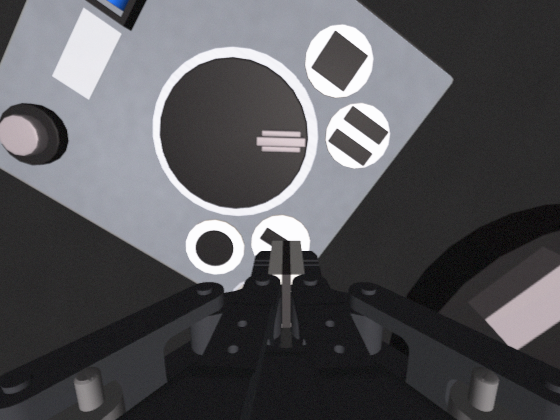

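The view is unobstructed now. The tab at (280,142) still points slightly clockwise of the plaque (358,136). I'll refine the angle from the image edges.

```bash
cat > ang.py <<'E'
from m import *
o,w=grab(sys.argv[1]) if len(sys.argv)>2 else pickle.load(open(sys.argv[1]+".pkl","rb")); T=w["T"]; g=cv2.cvtColor(w["frame"],cv2.COLOR_BGR2GRAY)
E=lambda h,z:np.array(cv2.fitEllipse((ray(w,T,h,z)[:,:2]*1000).astype(np.float32))[0])
s=lambda P:proj(w,T,P)[0]
D=E(blob(g<110,s((.6046,.0488,.062))),.062); A=E(blob(g>225,s((.6704,.1178,.053))),.053)
sd=s((.6046,.0488,.062)); v,u=np.mgrid[:420,:560]; U=ray(w,T,np.c_[u.ravel(),v.ravel()],.096)[:,:2].reshape(420,560,2)*1000
rr=np.hypot(U[...,0]-D[0],U[...,1]-D[1]); m=(g>120)&(rr<58)
P=cloud(w); m&=(P[...,2]>.092)
q=U[m]; c=q.mean(0); d=np.linalg.svd(q-c,full_matrices=False)[2][0]; d*=np.sign(d@(c-D))
a=lambda p:np.arctan2(p[1],p[0])
print("n",len(q),"D",D,"tab",c,"r",np.hypot(*(c-D)),"plaque ang",a(A-D),"tab ctr ang",a(c-D),"tab line ang",a(d))
E
python3 ang.py w4; python3 ang.py w1
```

```text
n 763 D [604.71331787  48.77503204] tab [630.30722435  73.91398039] r 35.87498811904136 plaque ang 0.8120128659919781 tab ctr ang 0.7764306818711421 tab line ang 0.7817521972586429
n 333 D [604.64068604  48.76075745] tab [637.06872119  63.29084946] r 35.53450489162522 plaque ang 0.8095008339362837 tab ctr ang 0.4212493779634153 tab line ang 0.39422654154228476
```

Tab at 0.778 rad, plaque at 0.812. That is about 1.3 mm more push.

```bash
python3 -m handwheel '[[[-1,0,0,5,0,0,0],[-1,0,0,9,0,0,0],[-1,1.5,0,9,0,0,0],[-1,2.6,0,9,0,0,0],[-1,3.0,0,9,0,0,0],[-1,3.15,0,9,0,0,0],[-1,3.22,0,9,0,0,0],[-1,3.28,0,9,0,0,0],[-1,3.28,0,9,0,0,0],[-1,3.28,0,9,0,0,0]]]'
python3 -m handwheel '[[[-1,-1.5,0,0,0,0,0],[-1,-3.3,0,0,0,0,0],[-1,-3.3,0,-4,0,0,0],[-1,-3.3,0,-9,0,0,0],[-1,-3.3,0,-9,0,0,0],[-1,-3.3,0,-9,0,0,0]]]'
python3 ang.py w5 new
```

```text
time_s: 6.6
eef_pos: [0.6457, 0.0631, 0.0745]
eef_rot: [0.0, 0.37, 0.929, 0.0]
wrist_force: [1.1, -1.3, 1.3]
opening: -0.003
grasp_force: 0.8
time_s: 7.35
eef_pos: [0.6695, 0.0398, 0.1639]
eef_rot: [-0.0, 0.37, 0.929, -0.0]
wrist_force: [-0.5, -0.3, -0.8]
opening: -0.001
grasp_force: 0.0
n 797 D [604.69128418  48.81882858] tab [629.78588418  74.25292774] r 35.72999229708534 plaque ang 0.8118761748392593 tab ctr ang 0.7921169994794556 tab line ang 0.7928076889448097
```

```bash
python3 -m handwheel '[[[-1,0,0,5,0,0,0],[-1,0,0,9,0,0,0],[-1,1.5,0,9,0,0,0],[-1,2.7,0,9,0,0,0],[-1,3.2,0,9,0,0,0],[-1,3.35,0,9,0,0,0],[-1,3.4,0,9,0,0,0],[-1,3.4,0,9,0,0,0],[-1,3.4,0,9,0,0,0],[-1,3.4,0,9,0,0,0]]]'
python3 -m handwheel '[[[-1,-1.5,0,0,0,0,0],[-1,-3.3,0,0,0,0,0],[-1,-3.3,0,-4,0,0,0],[-1,-3.3,0,-9,0,0,0],[-1,-3.3,0,-9,0,0,0],[-1,-3.3,0,-9,0,0,0]]]'
python3 ang.py w6 new
```

```text
time_s: 8.65
eef_pos: [0.6449, 0.0637, 0.0744]
eef_rot: [0.0, 0.37, 0.929, -0.0]
wrist_force: [2.6, -1.7, 2.1]
opening: -0.001
grasp_force: 1.1
time_s: 9.4
eef_pos: [0.6687, 0.0406, 0.1639]
eef_rot: [-0.0, 0.37, 0.929, -0.0]
wrist_force: [-0.4, 0.1, -0.8]
opening: -0.0
grasp_force: 0.0
n 791 D [604.68359375  48.79406738] tab [629.10014646  75.20674559] r 35.969398333194775 plaque ang 0.8116224672781714 tab ctr ang 0.8246492054632464 tab line ang 0.8203824434842675
```

The tab is at 0.822 rad against 0.812, within 0.6°, so it points squarely. Now the button.

```bash
python3 -c "
from h import *
print(rows(status.get_obs(),[.4981,-.0616,.082]))"
```

```text
[  5.26809429 -19.11248437   8.12141119]
```

```bash
python3 -m handwheel '[[[-1,5.3,-19.1,-1,0,0,0],[-1,5.3,-19.1,-1,0,0,0],[-1,5.3,-19.1,-1,0,0,0],[-1,5.3,-19.1,-1,0,0,0],[-1,5.3,-19.1,0,0,0,0],[-1,5.3,-19.1,4,0,0,0],[-1,5.3,-19.1,7,0,0,0],[-1,5.3,-19.1,8.1,0,0,0],[-1,5.3,-19.1,8.1,0,0,0],[-1,5.3,-19.1,8.1,0,0,0]]]'
python3 -c "
from m import *
grab('w7')"
```

```text
time_s: 10.7
eef_pos: [0.4999, -0.061, 0.0842]
eef_rot: [0.001, 0.37, 0.929, 0.0]
wrist_force: [-0.9, 0.1, 0.5]
opening: -0.002
grasp_force: 0.0
```

View pics/w7.png

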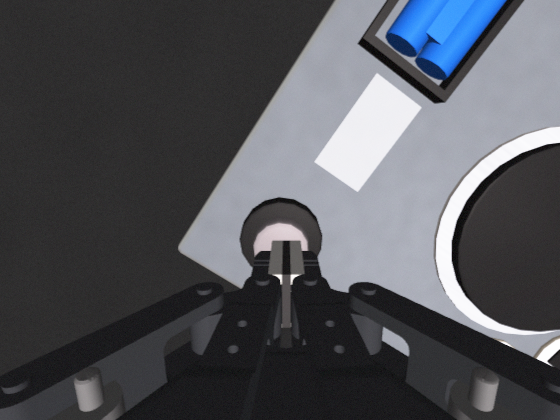

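The fingertip is over the button, whose visible edge is around (281,240). Pressing now.

```bash
python3 -m handwheel '[[[-1,-0.1,0,0.6,0,0,0],[-1,-0.1,0,1.0,0,0,0],[-1,-0.1,0,1.3,0,0,0],[-1,-0.1,0,1.5,0,0,0],[-1,-0.1,0,1.6,0,0,0],[-1,-0.1,0,1.7,0,0,0],[-1,-0.1,0,1.7,0,0,0],[-1,-0.1,0,1.7,0,0,0]]]'
```

```text
time_s: 11.75
eef_pos: [0.4995, -0.0617, 0.0664]
eef_rot: [0.0, 0.37, 0.929, -0.0]
wrist_force: [-1.9, -0.5, 4.3]
opening: 0.002
grasp_force: 2.3
```

```bash
python3 -m handwheel '[[[-1,0,0,0.1,0,0,0],[-1,0,0,0.2,0,0,0],[-1,0,0,0.2,0,0,0],[-1,0,0,0.2,0,0,0]]]'
```

```text
time_s: 12.25
eef_pos: [0.4996, -0.0617, 0.0658]
eef_rot: [0.0, 0.37, 0.929, -0.0]
wrist_force: [-7.1, 1.3, 18.4]
opening: 0.002
grasp_force: 9.5
```

Force rose to 18 N with no further travel, so the button is bottomed. I'll lift straight off, retreat high and check.

```bash
python3 -m handwheel '[[[-1,0,0,-0.5,0,0,0],[-1,0,0,-2,0,0,0],[-1,0,0,-6,0,0,0],[-1,0,0,-12,0,0,0],[-1,0,10,-18,0,0,0],[-1,0,13,-20,0,0,0],[-1,0,13,-20,0,0,0],[-1,0,13,-20,0,0,0],[-1,0,13,-20,0,0,0]]]'
python3 ang.py w8 new; python3 -c "
from m import *
o,w=pickle.load(open('w8.pkl','rb')); P=cloud(w); s=proj(w,w['T'],(.4981,-.0617,.072))[0].round().astype(int); print(s,P[s[1],s[0]])"
```

```text
time_s: 13.38
eef_pos: [0.5878, 0.0325, 0.2633]
eef_rot: [-0.001, 0.37, 0.929, -0.0]
wrist_force: [0.3, -0.3, 0.3]
opening: 0.002
grasp_force: 0.0
n 371 D [604.41131592  48.68030548] tab [628.51243862  70.99495816] r 32.84521030082779 plaque ang 1.4085198984992449 tab ctr ang 0.7469287278321786 tab line ang 1.5798348080915037
[163 183] [ 0.49815635 -0.06149824  0.07209442]
```

View pics/w8.png

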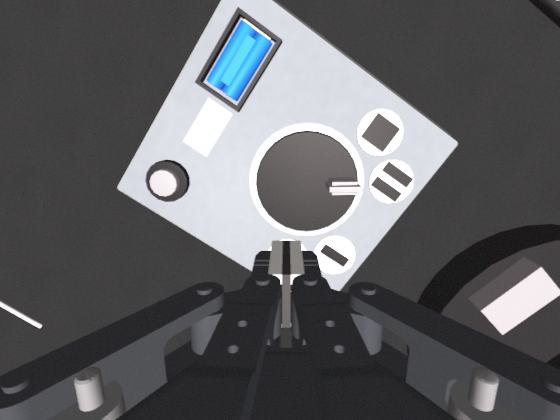

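The tab at (344,187) still points at the two-bar plaque (391,181), and the button is back up at 72 mm. The odd angle numbers in this view come from blobs merging in the mask: the "plaque" value matches the block plaque's. The tab has not been touched since the clean reading.

```bash
python3 -c "
from bench import ctrl
print(ctrl.hand_in())"
```

```text
the job is handed in; nothing more can be done
None
```

Job handed in: the selector tab was pushed to within about 0.6° of the two-bar plaque by my last clean reading, then the test button was pressed fully down and came back up; I saw nothing else disturbed, at about 13 s on the robot clock.

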